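# Find the hidden push catch in the tiled ledge

### The arm

A 6-joint arm with a two-finger parallel gripper is mounted at the origin on the work surface. World frame = base frame: x ahead of the robot, y to its left, z up, the work surface at z = 0. Lengths are in m, angles in rad, forces in N, time in s.
With the tool pointing down it reaches from about 0.3 to 0.875 m from the base axis. Payload 6.4 kg.
Tool frame: the origin (TCP) lies midway between the tips of the shut fingers; the grasp point (between the pads) lies 19 mm behind it (ctrl.pinch_z is the distance from the TCP to the grasp point, in m); z points along the fingers, y is the line along which they close (so a half turn about z gives the same grasp; the last joint's range is limited). The gripper opens to 85 mm and grips with 20 to 120 N. Pads are 22 mm wide; open, the fingers measure 114 mm over their backs; the gripper's body (76 mm by 85 mm) begins 54 mm behind the grasp point. The pads swing forward as they close: fully open they stand 13 mm farther back than shut.
Start: joints at [1.055, 0.181, 1.607, -0, 1.354, -0.206], TCP at [0.175, 0.548, 0.206] pointing down, gripper open.
Joint ranges: [-2.99, 2.99], [-0.89, 2.07], [0.3, 2.58], [-1.14, 4.28], [0, 2.63], [-3.12, 3.12]. Speed limits (rad/s): [2.57, 2.57, 3.01, 3.14, 3.14, 3.14].

### API

Orientations are given as a unit quaternion [w, x, y, z].
In Python, from bench import ctrl gives the robot as it stands.
- The arm moves only by the tool apply_moves, never from a script. Its argument "moves" is a list of rows, each an object with "jaw": the opening, from 0 (shut) to 1 (fully open); "offset": the shift along the tool's x, y, z in mm, a list of three; "rot": the turn, a rotation vector about the tool's x, y, z in degrees, a list of three. In form: [{"jaw": jaw, "offset": [dx, dy, dz], "rot": [ax, ay, az]}, ...]. A call has exactly 5 rows; each row shifts and turns the commanded pose from where the row before left it, along the tool's axes as they then stand; what a row does not reach is not made up. A row lasts 1/8 s, in which the tool goes at most 62.5 mm and 10.7 degrees, less where a joint would pass 70% of its speed; a pose out of reach is approached as far as the arm can. A call is refused whole if a number of a shift passes 62.5 or a number of a turn 10.7, either way. A call with a gripper value outside its range is refused whole. The fingers move at their own pace and stop on an object; the grip force is fixed at half the most. Time passes only in rows, so rows that do not move let the fingers close, or fill a call up. It gives the time, the measured TCP pose, the force, the opening and the grip force at its end, in the units of the state.
- ctrl.get_obs(): the state, without advancing time (a new reading comes with each control period).
- ctrl.camera(name): name is "scene" or "top" or "wrist"; returns (picture, depth): 420x560x3 uint8, red, green, blue; 420x560 float32, m along the optical axis (not along the pixel's ray), 0 where there is no reading.
- ctrl.camera_params(name): a dict with "K" (3x3 intrinsics, pixels), "cam_to_world" (4x4, takes a point from camera to world coordinates); the wrist camera has in their place "mount" (4x4, takes a point from camera to tool coordinates, whose origin is the TCP and whose axes are the flange's). Camera axes: x right, y down, z forward; pixel columns grow to the right and rows downward; lengths in m; the calibration is good to about 2 mm. A picture is of the moment at which its call begins: read the wrist's pose just before it. camera_params takes no time and is no camera call.
- ctrl.hand_in(): hands the job in; it is judged then, once.
Trained networks look in the newest picture that a camera, given by its name, has taken for a name from the list of things; names that differ only in an ending like _2 or _b are one class to them, and where a whole thing is asked for, a point or a joint stands for the part that bears it (a point fixed in the world has none). Each returns a list of dicts, best first, with "score" (0 to 1); they miss things now and then, are a little off and sometimes report something else, mostly with a low value. They report only what shows in the picture. A call takes as long as a camera call.
- ctrl.outline_of(camera, target): "region" (420x560 bool, what is visible of it) and "position" ([column, row] in pixels, amid what is visible of it).
The state is a dict: "time_s": time; "q": joint angles; "dq": joint speeds; "joint_efforts": joint torques, N m; "eef_pos": TCP position; "eef_rot": TCP orientation; "wrist_force": force on the tool from outside, world axes, zero at the start; "torque": the same for the moment, N m; "opening": opening from 0.0 (shut) to 1.0 (fully open); "grasp_force": force on a finger pad.
Only numpy, scipy, OpenCV 4.12 (cv2) and the standard library are available. Lean on these libraries where they do the work, as an engineer would, in place of code of your own. Each camera call takes 0.05 s, during which the arm holds its last target. There are 200 camera calls.

### The job

One of the five matching tiles set flush in a row in the top of the ledge is the sprung push catch of the handleless drawer in its front. Feel along the tiles with your fingertips for the one that gives, press it all the way down so that the drawer springs out, then let go and draw your hand clear. Do not touch the drawer, pick nothing up, and leave everything else on the counter standing where it is.

Things in the scene. Friction and masses are not known exactly. Their poses are not given: they have to be found in the camera images.
- ledge: Low grey stone ledge with tiled top, fixed on the black counter, 130 mm deep (its x) by 520 mm long (its y) by 90 mm high. Origin: centre of its underside, on the counter; z up, its front looks along its own -x, roughly to the robot. The top is flat: a row of five tiles in the middle (see point tile_row) and, beyond y = +-180 mm, two plain end blocks, each with a small loose thing standing on it.
- tile_row (a point): Centre of the ledge's top face and of the middle tile, 90 mm above the counter; axes as the ledge's. The five identical white square tiles, 70 by 70 mm with 2 mm gaps, are centred at x = 0, y = -144, -72, 0, 72, 144 mm from here, faces level with the top around them. Four are rigid; one, at any of the five places and looking just like the others, is the sprung catch.
- drawer_front (a point): Middle of the drawer's front, on the ledge's front face 29 mm above the counter, moving with the drawer; axes as the ledge's. The plain bamboo drawer front is 352 mm long (along y) and 50 mm high, flush with the ledge's face when shut, without a handle.
- catch (a joint): How far the sprung tile is pressed down, in m: 0 is level with the ledge's top, 0.008 is fully down. It starts to move at about 1 N, is fully down at about 4 to 5 N, lets the drawer go at about 5 mm, and springs back when released.
- drawer (a joint): How far the drawer has come out of the ledge's front, along the ledge's own -x, in m: 0 shut (a latched drawer may read up to 0.001), 0.05 fully out. A spring drives it out in about half a second once the catch lets go; it then stays out.
- shaker: Bystander: loose glass salt shaker with steel screw cap, 38 mm across, 58 mm tall, upright on the ledge's end block at the ledge's own -y end. Origin: centre of its underside.
- dish: Bystander: loose small white ceramic bowl, 60 mm across, 24 mm tall, on the end block at the ledge's own +y end. Origin: centre of its underside.
- condiments: Bystander: loose white ceramic condiment tray with three compartments, 90 by 200 by 28 mm, behind the ledge. Origin: centre of its underside.
- mug: Bystander: loose blue ceramic mug, 76 mm across, 85 mm tall, behind the ledge. Origin: centre of its underside.
- bento: Bystander: loose stainless steel bento box with clip-on lid, 186 by 132 by 58 mm, on the counter to the robot's right. Origin: centre of its underside.
- board: Bystander: loose bamboo cutting board, 300 by 200 by 18 mm, on the counter to the robot's left. Origin: centre of its underside.
- spatula: Bystander: loose wooden spatula, about 283 mm long and 10 mm thick, lying on the cutting board. Origin: in the handle on its underside, 140 mm from the handle's end.

How it is judged:
By the outcome, as a careful person would: the job done as asked, in the order asked, and still so for the second after the job is handed in, with the robot touching nothing.
It also fails if it takes over 48 s, if anything falls off the work surface, if the arm or the gripper's body presses on something with over 40 N, if the wrist force passes 120 N, or if a joint passes its speed limit or range.

## Working session

There is one attempt and no reset: what is moved stays moved. The work goes in short steps, Python scripts to look and compute and a tool call to move; the robot and the scene stay as the last step left them, time stands still between calls to the robot, and variables do not carry over. Pictures are saved under pics/ and viewed, at most 10 in all, crops included, and the job is handed in when it is done.

Besides the shell and the picture viewer there is one more tool, called after "Call:" by a JSON object that holds its "op" and its "data", one argument or row to a line. apply_moves: Moves the arm, as the interface text tells. Its arguments: {"type":"object","properties":{"moves":{"type":"array"}},"required":["moves"]}

```bash
mkdir -p pics
python3 - <<'E'
from bench import ctrl
import numpy as np,cv2
o=ctrl.get_obs();print(o['time_s'],o['eef_pos'],o['eef_rot'],o['wrist_force'],o['opening'])
ims=[]
for n in ['top','scene']:
    p,d=ctrl.camera(n);cv2.imwrite(f'pics/{n}0.png',p[:,:,::-1])
    P=ctrl.camera_params(n);K=P['K'];T=P['cam_to_world']
    v,u=np.mgrid[:420,:560];X=np.stack([(u-K[0,2])/K[0,0]*d,(v-K[1,2])/K[1,1]*d,d],-1)@T[:3,:3].T+T[:3,3]
    np.save(f'{n}.npy',X)
    print(n,T.round(3).tolist(),K[0,0])
    for t in ['ledge','shaker','dish','drawer_front','mug','condiments']:
        for r in ctrl.outline_of(n,t)[:1]:
            m=r['region']&(d>0);q=X[m]
            print(t,round(r['score'],2),r['position'],np.median(q,0).round(3),np.percentile(q,2,0).round(3),np.percentile(q,98,0).round(3))
            if t=='ledge':
                m2=m&(abs(X[...,2]-.09)<.006); 
                if m2.sum()>50: print('rect',cv2.minAreaRect((X[m2][:,:2]*1000).astype(np.float32)),m2.sum())
E
```

```text
0.0 [0.17498217 0.54710037 0.20510321] [-3.16049099e-04  1.54262850e-01  9.88029454e-01 -8.18915854e-04] [-0.96231616  0.71018614 -0.07033484] 1.0018531961492996
top [[0.03, -0.974, 0.223, 0.181], [-1.0, -0.03, 0.003, 0.005], [0.004, -0.223, -0.975, 1.866], [0.0, 0.0, 0.0, 1.0]] 487.0307468850975
ledge 0.95 [300.6, 231.1] [ 0.52  -0.073  0.089] [ 0.466 -0.314  0.006] [0.631 0.186 0.099]
rect ((551.9465942382812, -65.4951171875), (519.1485595703125, 133.54083251953125), 83.86871337890625) 2173
dish 0.55 [243.9, 210.7] [0.59  0.161 0.104] [0.564 0.135 0.09 ] [0.612 0.186 0.117]
drawer_front 0.76 [301.5, 239.9] [ 0.486 -0.071  0.033] [ 0.469 -0.22  -0.003] [0.505 0.109 0.063]
mug 0.65 [330.3, 184.0] [ 0.713 -0.172  0.033] [ 0.664 -0.207 -0.002] [ 0.754 -0.137  0.09 ]
condiments 0.61 [280.5, 180.6] [0.723 0.022 0.007] [ 0.664 -0.074 -0.005] [0.779 0.116 0.033]
scene [[-0.125, 0.805, -0.58, 1.287], [0.992, 0.106, -0.067, 0.089], [0.008, -0.584, -0.812, 1.074], [0.0, 0.0, 0.0, 1.0]] 425.29442311913414
ledge 0.56 [255.2, 212.9] [ 0.601 -0.06   0.088] [ 0.477 -0.319  0.004] [0.642 0.18  0.094]
rect ((552.83251953125, -66.80911254882812), (520.3247680664062, 137.49996948242188), 83.6132583618164) 3661
shaker 0.63 [179.9, 179.1] [ 0.55  -0.286  0.135] [ 0.526 -0.305  0.093] [ 0.558 -0.273  0.151]
dish 0.72 [331.0, 210.2] [0.58  0.158 0.104] [0.561 0.133 0.093] [0.613 0.182 0.115]
drawer_front 0.62 [124.2, 171.4] [ 0.476 -0.508  0.056] [ 0.371 -0.579  0.01 ] [ 0.549 -0.452  0.061]
mug 0.59 [211.3, 245.9] [ 0.703 -0.175  0.051] [ 0.667 -0.208  0.003] [ 0.762 -0.137  0.086]
condiments 0.91 [279.6, 265.4] [0.72  0.021 0.007] [ 0.662 -0.076  0.001] [0.784 0.116 0.03 ]
```

View pics/top0.png

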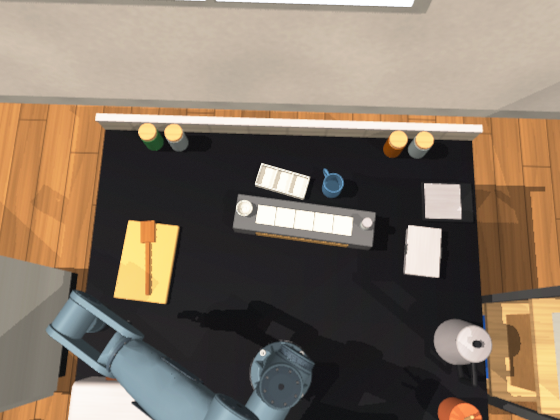

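The top view shows the ledge with its five-tile row at about columns 255–352, rows 217–226, the dish at (244,208) and the shaker at (367,224). The drawer front is towards the robot. The ledge centre is about (0.552, -0.066) and its yaw is -6.3°. I'll move above the +144 mm tile first.

Call:
{"op": "apply_moves", "data": {
  "moves": [
    {"jaw": 0,"offset": [-34,-22,0],"rot": [0,0,0]},
    {"jaw": 0,"offset": [-34,-22,0],"rot": [0,0,0]},
    {"jaw": 0,"offset": [-34,-22,0],"rot": [0,0,0]},
    {"jaw": 0,"offset": [-34,-22,0],"rot": [0,0,0]},
    {"jaw": 0,"offset": [-34,-22,0],"rot": [0,0,0]}
  ]
}}

```text
time_s: 1.32
eef_pos: [0.3044, 0.3901, 0.2062]
eef_rot: [0.0, 0.154, 0.988, 0.0]
wrist_force: [0.0, 0.4, 0.9]
opening: 0.004
grasp_force: 0.0
```

Call:
{"op": "apply_moves", "data": {
  "moves": [
    {"jaw": 0,"offset": [-34,-22,0],"rot": [0,0,0]},
    {"jaw": 0,"offset": [-34,-22,0],"rot": [0,0,0]},
    {"jaw": 0,"offset": [-34,-22,0],"rot": [0,0,0]},
    {"jaw": 0,"offset": [-34,-22,0],"rot": [0,0,0]},
    {"jaw": 0,"offset": [-34,-22,0],"rot": [0,0,0]}
  ]
}}

```text
time_s: 1.95
eef_pos: [0.4329, 0.2334, 0.2062]
eef_rot: [0.0, 0.154, 0.988, 0.0]
wrist_force: [0.0, -0.5, -0.7]
opening: 0.0
grasp_force: 0.0
```

Call:
{"op": "apply_moves", "data": {
  "moves": [
    {"jaw": 0,"offset": [-34,-22,0],"rot": [0,0,0]},
    {"jaw": 0,"offset": [-34,-22,0],"rot": [0,0,0]},
    {"jaw": 0,"offset": [-34,-22,0],"rot": [0,0,0]},
    {"jaw": 0,"offset": [-34,-22,0],"rot": [0,0,0]},
    {"jaw": 0,"offset": [-34,-22,0],"rot": [0,0,0]}
  ]
}}

```text
time_s: 2.58
eef_pos: [0.5612, 0.0767, 0.2061]
eef_rot: [0.0, 0.154, 0.988, 0.0]
wrist_force: [0.9, 0.7, 0.2]
opening: 0.002
grasp_force: 0.0
```

Run:
```python
from bench import ctrl
import numpy as np,cv2
from scipy.spatial.transform import Rotation as R
ctrl.camera('wrist')
o=ctrl.get_obs();q=o['eef_rot'];print(o['eef_pos'])
p,d=ctrl.camera('wrist');cv2.imwrite('pics/w1.png',p[:,:,::-1])
P=ctrl.camera_params('wrist');K=P['K'];M=P['mount']
T=np.eye(4);T[:3,:3]=R.from_quat([q[1],q[2],q[3],q[0]]).as_matrix();T[:3,3]=o['eef_pos'];T=T@M
v,u=np.mgrid[:420,:560];X=np.stack([(u-K[0,2])/K[0,0]*d,(v-K[1,2])/K[1,1]*d,d],-1)@T[:3,:3].T+T[:3,3]
# white tiles at top level
w=((p.min(-1)>150)&(abs(X[...,2]-.09)<.008)&(d>0)).astype(np.uint8)
n,l,s,c=cv2.connectedComponentsWithStats(cv2.erode(w,np.ones((3,3))))
for i in range(1,n):
    if s[i,4]>300: 
        m=l==i;print(c[i].round(),s[i].tolist(),X[m].mean(0).round(4),[np.round(a,1) for a in cv2.minAreaRect((X[m][:,:2]*1000).astype(np.float32))[:2]])
```

```text
[0.56404051 0.07271185 0.2061824 ]
[285. 207.] [243, 166, 83, 82, 4778] [0.5681 0.0745 0.0916] [array([569.3,  74.2]), array([67.6, 68.6])]
[146. 229.] [0, 182, 255, 99, 11303] [ 0.548  -0.0613  0.0915] [array([551.8, -87.6]), array([250.5,  68.2])]
```

View pics/w1.png

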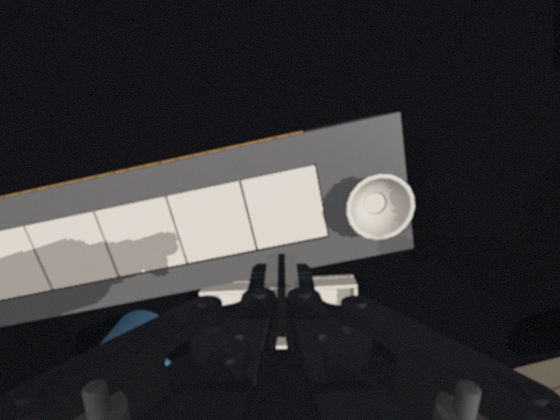

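The wrist view shows the +144 mm tile at (285,207), centred at about (0.569, 0.075). The dish at (381,207) is clear. Moving down.

Call:
{"op": "apply_moves", "data": {
  "moves": [
    {"jaw": 0,"offset": [-3,3,30],"rot": [0,0,0]},
    {"jaw": 0,"offset": [0,0,35],"rot": [0,0,0]},
    {"jaw": 0,"offset": [0,0,30],"rot": [0,0,0]},
    {"jaw": 0,"offset": [0,0,12],"rot": [0,0,0]},
    {"jaw": 0,"offset": [0,0,0],"rot": [0,0,0]}
  ]
}}

```text
time_s: 3.3
eef_pos: [0.5636, 0.0802, 0.0987]
eef_rot: [-0.001, 0.154, 0.988, -0.0]
wrist_force: [0.2, 0.3, 0.0]
opening: 0.002
grasp_force: 0.0
```

Call:
{"op": "apply_moves", "data": {
  "moves": [
    {"jaw": 0,"offset": [0,0,2],"rot": [0,0,0]},
    {"jaw": 0,"offset": [0,0,2],"rot": [0,0,0]},
    {"jaw": 0,"offset": [0,0,2],"rot": [0,0,0]},
    {"jaw": 0,"offset": [0,0,1],"rot": [0,0,0]},
    {"jaw": 0,"offset": [0,0,0],"rot": [0,0,0]}
  ]
}}

```text
time_s: 3.92
eef_pos: [0.5641, 0.0798, 0.0919]
eef_rot: [-0.0, 0.154, 0.988, -0.0]
wrist_force: [-0.2, -0.0, -0.8]
opening: -0.001
grasp_force: 0.0
```

Call:
{"op": "apply_moves", "data": {
  "moves": [
    {"jaw": 0,"offset": [0,0,1],"rot": [0,0,0]},
    {"jaw": 0,"offset": [0,0,1],"rot": [0,0,0]},
    {"jaw": 0,"offset": [0,0,0],"rot": [0,0,0]},
    {"jaw": 0,"offset": [0,0,0],"rot": [0,0,0]},
    {"jaw": 0,"offset": [0,0,0],"rot": [0,0,0]}
  ]
}}

```text
time_s: 4.55
eef_pos: [0.5642, 0.0798, 0.09]
eef_rot: [0.0, 0.154, 0.988, -0.0]
wrist_force: [-0.3, 0.5, -0.3]
opening: -0.002
grasp_force: 0.0
```

Call:
{"op": "apply_moves", "data": {
  "moves": [
    {"jaw": 0,"offset": [0,0,1],"rot": [0,0,0]},
    {"jaw": 0,"offset": [0,0,0],"rot": [0,0,0]},
    {"jaw": 0,"offset": [0,0,0],"rot": [0,0,0]},
    {"jaw": 0,"offset": [0,0,0],"rot": [0,0,0]},
    {"jaw": 0,"offset": [0,0,0],"rot": [0,0,0]}
  ]
}}

```text
time_s: 5.18
eef_pos: [0.5642, 0.0798, 0.089]
eef_rot: [0.0, 0.154, 0.988, -0.0]
wrist_force: [0.6, -0.8, 0.6]
opening: -0.003
grasp_force: 0.0
```

Call:
{"op": "apply_moves", "data": {
  "moves": [
    {"jaw": 0,"offset": [0,0,1],"rot": [0,0,0]},
    {"jaw": 0,"offset": [0,0,0],"rot": [0,0,0]},
    {"jaw": 0,"offset": [0,0,0],"rot": [0,0,0]},
    {"jaw": 0,"offset": [0,0,0],"rot": [0,0,0]},
    {"jaw": 0,"offset": [0,0,0],"rot": [0,0,0]}
  ]
}}

```text
time_s: 5.8
eef_pos: [0.5642, 0.0798, 0.088]
eef_rot: [-0.0, 0.154, 0.988, -0.0]
wrist_force: [0.3, -0.4, 0.4]
opening: 0.0
grasp_force: 0.0
```

Call:
{"op": "apply_moves", "data": {
  "moves": [
    {"jaw": 0,"offset": [0,0,1],"rot": [0,0,0]},
    {"jaw": 0,"offset": [0,0,0],"rot": [0,0,0]},
    {"jaw": 0,"offset": [0,0,0],"rot": [0,0,0]},
    {"jaw": 0,"offset": [0,0,0],"rot": [0,0,0]},
    {"jaw": 0,"offset": [0,0,0],"rot": [0,0,0]}
  ]
}}

```text
time_s: 6.42
eef_pos: [0.5642, 0.0798, 0.087]
eef_rot: [-0.0, 0.154, 0.988, 0.0]
wrist_force: [-0.4, -0.0, -0.6]
opening: -0.002
grasp_force: 0.0
```

Call:
{"op": "apply_moves", "data": {
  "moves": [
    {"jaw": 0,"offset": [0,0,1],"rot": [0,0,0]},
    {"jaw": 0,"offset": [0,0,0],"rot": [0,0,0]},
    {"jaw": 0,"offset": [0,0,0],"rot": [0,0,0]},
    {"jaw": 0,"offset": [0,0,0],"rot": [0,0,0]},
    {"jaw": 0,"offset": [0,0,0],"rot": [0,0,0]}
  ]
}}

```text
time_s: 7.05
eef_pos: [0.5642, 0.0798, 0.086]
eef_rot: [0.0, 0.154, 0.988, -0.0]
wrist_force: [0.3, -0.3, -0.0]
opening: -0.004
grasp_force: 0.0
```

Run:
```python
from bench import ctrl
import numpy as np,cv2
f=[]
for i in range(4):
    p,d=ctrl.camera('wrist' if i else 'scene');f.append(ctrl.get_obs()['wrist_force'])
    if i==0: s=p
print(np.array(f).round(2),ctrl.get_obs()['eef_pos'])
cv2.imwrite('pics/c2.png',np.hstack([cv2.resize(s[150:260,230:380],(400,293)),cv2.resize(p,(391,293))])[:,:,::-1])
```

```text
[[-0.54 -0.23 -0.43]
 [ 0.94 -0.03 -0.12]
 [-0.03 -0.9  -1.04]
 [-0.8  -0.06 -0.11]] [0.56417345 0.07979166 0.08599107]
```

View pics/c2.png

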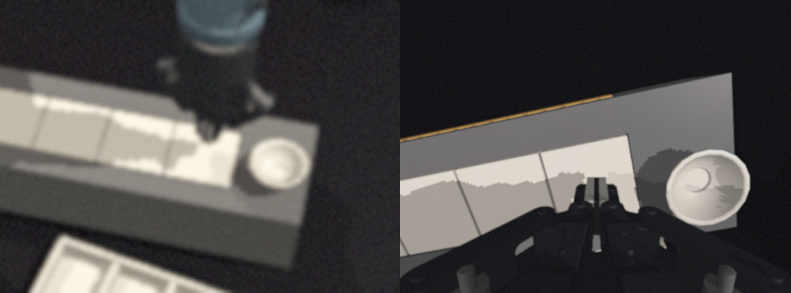

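The fingertips are over the end tile, with no force yet, so I keep lowering in 1 mm steps.

Call:
{"op": "apply_moves", "data": {
  "moves": [
    {"jaw": 0,"offset": [0,0,1],"rot": [0,0,0]},
    {"jaw": 0,"offset": [0,0,0],"rot": [0,0,0]},
    {"jaw": 0,"offset": [0,0,0],"rot": [0,0,0]},
    {"jaw": 0,"offset": [0,0,0],"rot": [0,0,0]},
    {"jaw": 0,"offset": [0,0,0],"rot": [0,0,0]}
  ]
}}

```text
time_s: 7.88
eef_pos: [0.5642, 0.0798, 0.085]
eef_rot: [0.0, 0.154, 0.988, 0.0]
wrist_force: [0.4, 0.2, -0.4]
opening: 0.002
grasp_force: 0.0
```

Call:
{"op": "apply_moves", "data": {
  "moves": [
    {"jaw": 0,"offset": [0,0,1],"rot": [0,0,0]},
    {"jaw": 0,"offset": [0,0,0],"rot": [0,0,0]},
    {"jaw": 0,"offset": [0,0,0],"rot": [0,0,0]},
    {"jaw": 0,"offset": [0,0,0],"rot": [0,0,0]},
    {"jaw": 0,"offset": [0,0,0],"rot": [0,0,0]}
  ]
}}

```text
time_s: 8.5
eef_pos: [0.5642, 0.0798, 0.084]
eef_rot: [0.0, 0.154, 0.988, -0.0]
wrist_force: [0.2, 0.4, -0.0]
opening: -0.004
grasp_force: 0.0
```

Call:
{"op": "apply_moves", "data": {
  "moves": [
    {"jaw": 0,"offset": [0,0,1],"rot": [0,0,0]},
    {"jaw": 0,"offset": [0,0,0],"rot": [0,0,0]},
    {"jaw": 0,"offset": [0,0,0],"rot": [0,0,0]},
    {"jaw": 0,"offset": [0,0,0],"rot": [0,0,0]},
    {"jaw": 0,"offset": [0,0,0],"rot": [0,0,0]}
  ]
}}

```text
time_s: 9.12
eef_pos: [0.5642, 0.0798, 0.083]
eef_rot: [0.0, 0.154, 0.988, -0.0]
wrist_force: [-0.8, 0.1, -0.1]
opening: 0.004
grasp_force: 0.0
```

Run:
```python
from bench import ctrl
import numpy as np,cv2
from scipy.spatial.transform import Rotation as R
for n in ['scene','wrist']:
    o=ctrl.get_obs();q=o['eef_rot'];p,d=ctrl.camera(n)
    P=ctrl.camera_params(n);K=P['K']
    if n=='wrist':
        T=np.eye(4);T[:3,:3]=R.from_quat([q[1],q[2],q[3],q[0]]).as_matrix();T[:3,3]=o['eef_pos'];T=T@P['mount']
    else: T=P['cam_to_world']
    c=np.linalg.inv(T)@np.r_[o['eef_pos'],1];uv=(K@c[:3])[:2]/c[2];print(n,'tcp px',uv,'depth',c[2],'T',T[:3,3])
    v,u=np.mgrid[:420,:560];X=np.stack([(u-K[0,2])/K[0,0]*d,(v-K[1,2])/K[1,1]*d,d],-1)@T[:3,:3].T+T[:3,3]
    a,b=uv.round().astype(int)
    for r in range(b-16,b+17,4): print(r,(X[r,a-16:a+17:4,2]*1000).round().astype(int))
    k=40 if n=='scene' else 70
    cr=p[max(b-k,0):b+k,a-k:a+k].copy();s=400/(2*k);cr=cv2.resize(cr,(400,400),interpolation=cv2.INTER_NEAREST)
    cv2.imwrite(f'pics/{n}3.png',cr[:,:,::-1])
cv2.imwrite('pics/c3.png',np.hstack([cv2.imread('pics/scene3.png'),cv2.imread('pics/wrist3.png')]))
```

```text
scene tcp px [306.62028844 207.87777452] depth 1.224089928782148 T [1.28676331 0.08935941 1.07375614]
192 [ 93  90 156 161 160 181 162 164 194]
196 [ 92  92  90  94 145 159 165 170 173]
200 [ 93  89  93 123 133 135  88  90  92]
204 [ 91  90  89  89 116  91  93  84  89]
208 [93 92 90 87 88 89 91 87 91]
212 [89 92 90 89 90 92 89 91 86]
216 [90 87 89 90 92 90 93 91 89]
220 [90 93 90 92 90 88 92 92 93]
224 [92 88 90 90 92 91 89 88 89]
wrist tcp px [281.8105432  249.23104543] depth 0.1814915792521595 T [0.49938224 0.10009571 0.25243765]
233 [92 91 92 92 92 92 93 91 91]
237 [91 92 93 91 92 90 92 91 91]
241 [91 91 91 91 92 91 91 91 92]
245 [92 91 92 92 91 92 91 92 91]
249 [91 91 91 92 92 91 91 91 91]
253 [92 91 92 91 91 92 92 91 92]
257 [ 92 119 118 118 118 119 118 119  91]
261 [ 91 123 122 122 123 123 122 123  92]
265 [119 127 127 127 126 127 127 128 117]
```

View pics/c3.png

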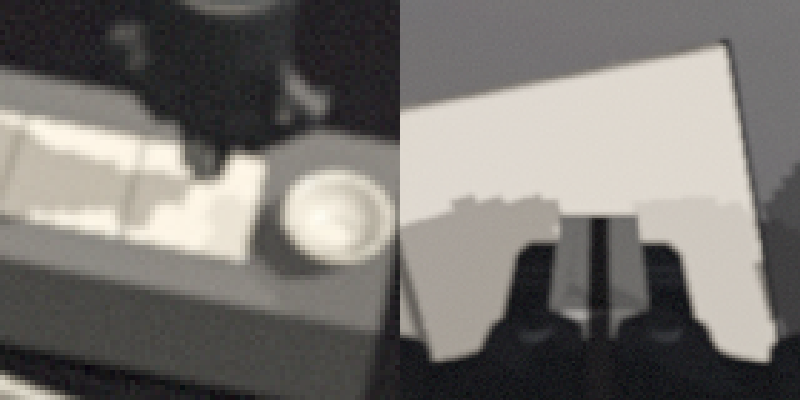

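The fingertips look well above the tile: their visible end measures z≈118 mm against 91 mm for the tile. I'll measure the tips in the tool frame.

Run:
```python
from bench import ctrl
import numpy as np
o=ctrl.get_obs();p,d=ctrl.camera('wrist');P=ctrl.camera_params('wrist');K=P['K'];M=P['mount']
print(M.round(3),K.round(1),ctrl.pinch_z,o['opening'],o['q'])
for r in range(253,300,3):
    a=[]
    for c in (270,274,281,288,292):
        z=d[r,c];x=M[:3,:3]@[(c-K[0,2])/K[0,0]*z,(r-K[1,2])/K[1,1]*z,z]+M[:3,3];a.append((x*1000).round().astype(int).tolist())
    print(r,a)
```

```text
[[-0.001 -0.963 -0.27   0.068]
 [ 1.    -0.001  0.    -0.   ]
 [-0.    -0.27   0.963 -0.169]
 [ 0.     0.     0.     1.   ]] [[307.9   0.  281. ]
 [  0.  307.9 216.1]
 [  0.    0.    1. ]] 0.0187 0.0030617295042520308 [-6.76957429e-02  3.09339197e-01  1.71811685e+00  1.71351498e-05
  1.11412259e+00 -1.32872901e+00]
253 [[1, -7, -8], [1, -4, -9], [68, 0, -169], [1, 3, -8], [1, 6, -8]]
256 [[11, -6, -35], [10, -4, -34], [10, 0, -35], [10, 3, -34], [10, 5, -34]]
259 [[10, -6, -36], [11, -4, -38], [10, 0, -37], [10, 3, -38], [10, 5, -37]]
262 [[10, -5, -41], [68, 0, -169], [10, 0, -41], [10, 3, -41], [10, 5, -41]]
265 [[10, -5, -44], [10, -4, -44], [10, 0, -43], [10, 3, -43], [10, 4, -44]]
268 [[10, -5, -47], [10, -4, -46], [10, 0, -47], [10, 3, -47], [10, 4, -47]]
271 [[10, -5, -50], [10, -3, -51], [10, 0, -50], [10, 3, -50], [10, 4, -50]]
274 [[10, -5, -52], [11, -3, -54], [10, 0, -52], [10, 2, -53], [10, 4, -53]]
277 [[10, -5, -55], [11, -3, -56], [10, 0, -55], [11, 2, -57], [10, 4, -55]]
280 [[11, -5, -59], [10, -3, -58], [10, 0, -59], [10, 2, -58], [10, 4, -57]]
283 [[10, -5, -60], [11, -3, -61], [10, 0, -60], [10, 2, -60], [10, 4, -60]]
286 [[10, -5, -62], [10, -3, -63], [10, 0, -63], [11, 2, -64], [11, 4, -64]]
289 [[11, -5, -67], [10, -3, -65], [10, 0, -64], [10, 2, -64], [9, 4, -64]]
292 [[12, -4, -70], [11, -3, -69], [9, 0, -65], [8, 2, -64], [11, 3, -70]]
295 [[11, -4, -72], [11, -3, -71], [7, 0, -64], [11, 2, -72], [11, 3, -71]]
298 [[11, -4, -73], [12, -3, -74], [5, 0, -64], [12, 2, -75], [11, 3, -74]]
```

The tips end about 34 mm behind the reported TCP, so contact should come near reported z≈0.057. I'll lower quickly, shift a bit away from the dish, then feel.

Call:
{"op": "apply_moves", "data": {
  "moves": [
    {"jaw": 0,"offset": [-6,-8,4],"rot": [0,0,0]},
    {"jaw": 0,"offset": [0,0,5],"rot": [0,0,0]},
    {"jaw": 0,"offset": [0,0,4],"rot": [0,0,0]},
    {"jaw": 0,"offset": [0,0,2],"rot": [0,0,0]},
    {"jaw": 0,"offset": [0,0,0],"rot": [0,0,0]}
  ]
}}

```text
time_s: 9.9
eef_pos: [0.5672, 0.0705, 0.0677]
eef_rot: [-0.0, 0.154, 0.988, -0.0]
wrist_force: [-0.8, 0.2, -0.2]
opening: -0.0
grasp_force: 0.0
```

Call:
{"op": "apply_moves", "data": {
  "moves": [
    {"jaw": 0,"offset": [0,0,1],"rot": [0,0,0]},
    {"jaw": 0,"offset": [0,0,1],"rot": [0,0,0]},
    {"jaw": 0,"offset": [0,0,1],"rot": [0,0,0]},
    {"jaw": 0,"offset": [0,0,1],"rot": [0,0,0]},
    {"jaw": 0,"offset": [0,0,0],"rot": [0,0,0]}
  ]
}}

```text
time_s: 10.52
eef_pos: [0.5675, 0.0704, 0.0647]
eef_rot: [-0.0, 0.154, 0.988, -0.0]
wrist_force: [-3.3, 1.1, 6.6]
opening: 0.001
grasp_force: 3.1
```

6.6 N with almost no travel, so the +144 tile is rigid, with contact near reported z≈0.066. Next is the +72 tile.

Call:
{"op": "apply_moves", "data": {
  "moves": [
    {"jaw": 0,"offset": [0,0,-10],"rot": [0,0,0]},
    {"jaw": 0,"offset": [-7,-35,0],"rot": [0,0,0]},
    {"jaw": 0,"offset": [-7,-35,0],"rot": [0,0,0]},
    {"jaw": 0,"offset": [0,0,5],"rot": [0,0,0]},
    {"jaw": 0,"offset": [0,0,0],"rot": [0,0,0]}
  ]
}}

```text
time_s: 11.15
eef_pos: [0.5592, -0.0002, 0.0688]
eef_rot: [-0.0, 0.155, 0.988, 0.0]
wrist_force: [-0.2, 0.8, -0.8]
opening: -0.001
grasp_force: 0.0
```

Call:
{"op": "apply_moves", "data": {
  "moves": [
    {"jaw": 0,"offset": [0,0,1],"rot": [0,0,0]},
    {"jaw": 0,"offset": [0,0,1],"rot": [0,0,0]},
    {"jaw": 0,"offset": [0,0,1],"rot": [0,0,0]},
    {"jaw": 0,"offset": [0,0,1],"rot": [0,0,0]},
    {"jaw": 0,"offset": [0,0,1],"rot": [0,0,0]}
  ]
}}

```text
time_s: 11.78
eef_pos: [0.5595, -0.0004, 0.0642]
eef_rot: [-0.0, 0.154, 0.988, 0.0]
wrist_force: [-1.5, 1.7, 4.2]
opening: 0.003
grasp_force: 1.9
```

Call:
{"op": "apply_moves", "data": {
  "moves": [
    {"jaw": 0,"offset": [0,0,0.5],"rot": [0,0,0]},
    {"jaw": 0,"offset": [0,0,0],"rot": [0,0,0]},
    {"jaw": 0,"offset": [0,0,0],"rot": [0,0,0]},
    {"jaw": 0,"offset": [0,0,0],"rot": [0,0,0]},
    {"jaw": 0,"offset": [0,0,0],"rot": [0,0,0]}
  ]
}}

```text
time_s: 12.4
eef_pos: [0.5595, -0.0005, 0.0635]
eef_rot: [0.0, 0.154, 0.988, 0.0]
wrist_force: [-0.5, 2.4, 4.8]
opening: 0.0
grasp_force: 2.0
```

Call:
{"op": "apply_moves", "data": {
  "moves": [
    {"jaw": 0,"offset": [0,0,1],"rot": [0,0,0]},
    {"jaw": 0,"offset": [0,0,1],"rot": [0,0,0]},
    {"jaw": 0,"offset": [0,0,0],"rot": [0,0,0]},
    {"jaw": 0,"offset": [0,0,0],"rot": [0,0,0]},
    {"jaw": 0,"offset": [0,0,0],"rot": [0,0,0]}
  ]
}}

```text
time_s: 13.02
eef_pos: [0.5596, -0.0007, 0.0615]
eef_rot: [0.0, 0.154, 0.988, -0.0]
wrist_force: [-0.0, 1.5, 2.2]
opening: 0.002
grasp_force: 1.2
```

```bash
cat > look.py <<'E'
from bench import ctrl
import numpy as np,cv2,sys
from scipy.spatial.transform import Rotation as R
tag=sys.argv[1]
o=ctrl.get_obs();q=o['eef_rot'];p,d=ctrl.camera('wrist');P=ctrl.camera_params('wrist');K=P['K'];M=P['mount']
f=[]
t,dt=ctrl.camera('top')
for r in range(215,275,3):
    a=[]
    for c in (266,274,281,288,296):
        z=d[r,c];x=M[:3,:3]@[(c-K[0,2])/K[0,0]*z,(r-K[1,2])/K[1,1]*z,z]+M[:3,3];a.append((x*1000).round().astype(int).tolist())
    print(r,a)
o=ctrl.get_obs();print(o['eef_pos'],o['wrist_force'],o['opening'],o['grasp_force'])
cv2.imwrite(f'pics/{tag}.png',np.hstack([cv2.resize(t[190:260,220:390],(420,173*1))[:, :],np.zeros((173,10,3),np.uint8)])[:,:,::-1])
c=cv2.resize(t[185:265,225:385],(400,200));w=cv2.resize(p,(400,300))
cv2.imwrite(f'pics/{tag}.png',np.vstack([c,w])[:,:,::-1])
E
python3 look.py l4
```

```text
215 [[28, -8, -27], [28, -4, -26], [28, 0, -26], [28, 3, -27], [28, 7, -27]]
218 [[27, -8, -28], [27, -4, -26], [27, 0, -27], [27, 3, -26], [27, 7, -26]]
221 [[25, -8, -25], [25, -4, -26], [25, 0, -26], [26, 3, -28], [25, 7, -26]]
224 [[24, -8, -27], [24, -4, -27], [24, 0, -27], [24, 3, -27], [24, 7, -27]]
227 [[23, -8, -27], [22, -4, -26], [22, 0, -27], [22, 3, -26], [23, 7, -29]]
230 [[21, -8, -26], [21, -4, -27], [21, 0, -27], [20, 3, -25], [21, 7, -27]]
233 [[19, -8, -26], [20, -4, -28], [19, 0, -26], [19, 3, -27], [68, 0, -169]]
236 [[17, -8, -26], [18, -4, -27], [17, 0, -26], [18, 3, -27], [18, 7, -27]]
239 [[16, -8, -27], [16, -4, -27], [16, 0, -27], [16, 3, -27], [16, 7, -27]]
242 [[14, -8, -26], [15, -4, -27], [14, 0, -26], [14, 3, -26], [15, 7, -27]]
245 [[13, -8, -27], [13, -4, -27], [13, 0, -26], [13, 3, -26], [13, 7, -27]]
248 [[12, -8, -27], [11, -4, -27], [12, 0, -27], [11, 3, -26], [11, 7, -27]]
251 [[10, -8, -27], [10, -4, -27], [10, 0, -27], [10, 3, -27], [10, 7, -27]]
254 [[9, -8, -28], [10, -4, -32], [10, 0, -31], [10, 3, -31], [8, 7, -27]]
257 [[68, 0, -169], [11, -4, -36], [10, 0, -36], [10, 3, -36], [6, 7, -26]]
260 [[5, -8, -26], [10, -4, -38], [10, 0, -38], [10, 3, -39], [5, 7, -27]]
263 [[3, -8, -27], [10, -4, -42], [11, 0, -43], [10, 3, -41], [10, 6, -42]]
266 [[6, -8, -36], [10, -4, -45], [11, 0, -46], [10, 3, -45], [11, 6, -46]]
269 [[6, -7, -40], [10, -3, -49], [10, 0, -48], [10, 3, -48], [11, 6, -49]]
272 [[10, -7, -50], [10, -3, -51], [10, 0, -51], [10, 2, -51], [11, 6, -52]]
[ 0.55955923 -0.00071775  0.06144733] [0.64293882 0.66949863 2.50453207] 0.0009517819720317996 1.1388107777747791
```

View pics/l4.png

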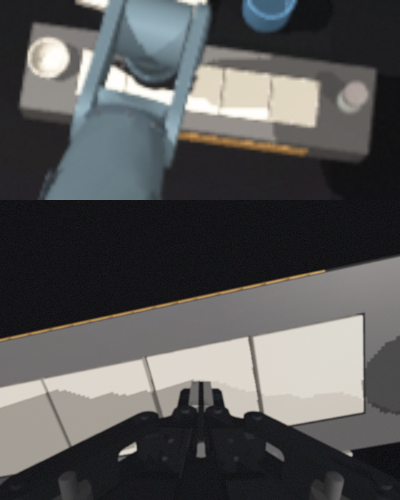

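The tile surface under the fingers reads about z=0.088 (3 mm low) at only 2.3 N, so the +72 tile seems to give. Drawer is still shut. I'll keep pressing.

Call:
{"op": "apply_moves", "data": {
  "moves": [
    {"jaw": 0,"offset": [0,0,1],"rot": [0,0,0]},
    {"jaw": 0,"offset": [0,0,1],"rot": [0,0,0]},
    {"jaw": 0,"offset": [0,0,0],"rot": [0,0,0]},
    {"jaw": 0,"offset": [0,0,0],"rot": [0,0,0]},
    {"jaw": 0,"offset": [0,0,0],"rot": [0,0,0]}
  ]
}}

```text
time_s: 13.75
eef_pos: [0.5596, -0.0007, 0.0595]
eef_rot: [0.0, 0.154, 0.988, -0.0]
wrist_force: [1.5, 0.2, 2.8]
opening: 0.002
grasp_force: 1.4
```

Force follows the catch's spring line (2.8 N at about 5 mm). Pressing to the full 8 mm.

Call:
{"op": "apply_moves", "data": {
  "moves": [
    {"jaw": 0,"offset": [0,0,1],"rot": [0,0,0]},
    {"jaw": 0,"offset": [0,0,1],"rot": [0,0,0]},
    {"jaw": 0,"offset": [0,0,1],"rot": [0,0,0]},
    {"jaw": 0,"offset": [0,0,0],"rot": [0,0,0]},
    {"jaw": 0,"offset": [0,0,0],"rot": [0,0,0]}
  ]
}}

```text
time_s: 14.38
eef_pos: [0.5596, -0.0007, 0.0567]
eef_rot: [0.0, 0.154, 0.988, -0.0]
wrist_force: [-0.8, 0.1, 4.7]
opening: -0.0
grasp_force: 2.8
```

Call:
{"op": "apply_moves", "data": {
  "moves": [
    {"jaw": 0,"offset": [0,0,1],"rot": [0,0,0]},
    {"jaw": 0,"offset": [0,0,0],"rot": [0,0,0]},
    {"jaw": 0,"offset": [0,0,0],"rot": [0,0,0]},
    {"jaw": 0,"offset": [0,0,0],"rot": [0,0,0]},
    {"jaw": 0,"offset": [0,0,0],"rot": [0,0,0]}
  ]
}}

```text
time_s: 15.0
eef_pos: [0.5596, -0.0007, 0.0566]
eef_rot: [0.0, 0.154, 0.988, -0.0]
wrist_force: [-2.4, 0.7, 11.8]
opening: 0.001
grasp_force: 6.2
```

```bash
python3 look.py l5 | tail -1
```

```text
[ 0.5596433  -0.00071115  0.05663165] [-4.09794995  0.56155448 12.0818613 ] 0.002884230325314743 6.211758607039428
```

View pics/l5.png

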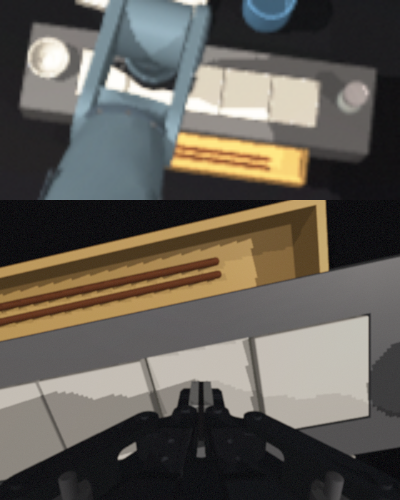

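The tile is bottomed at 12 N, and both views show the drawer fully out with two chopsticks inside. Now I let go by rising straight up.

Call:
{"op": "apply_moves", "data": {
  "moves": [
    {"jaw": 0,"offset": [0,0,-5],"rot": [0,0,0]},
    {"jaw": 0,"offset": [0,0,-15],"rot": [0,0,0]},
    {"jaw": 0,"offset": [0,0,-35],"rot": [0,0,0]},
    {"jaw": 0,"offset": [0,0,-40],"rot": [0,0,0]},
    {"jaw": 0,"offset": [0,0,-35],"rot": [0,0,0]}
  ]
}}

```text
time_s: 15.72
eef_pos: [0.5591, -0.0005, 0.1871]
eef_rot: [-0.0, 0.154, 0.988, -0.0]
wrist_force: [0.8, -1.0, 0.4]
opening: 0.002
grasp_force: 0.0
```

Call:
{"op": "apply_moves", "data": {
  "moves": [
    {"jaw": 0,"offset": [0,0,-20],"rot": [0,0,0]},
    {"jaw": 0,"offset": [0,0,0],"rot": [0,0,0]},
    {"jaw": 0,"offset": [0,0,0],"rot": [0,0,0]},
    {"jaw": 0,"offset": [0,0,0],"rot": [0,0,0]},
    {"jaw": 0,"offset": [0,0,0],"rot": [0,0,0]}
  ]
}}

```text
time_s: 16.35
eef_pos: [0.5589, -0.0005, 0.2045]
eef_rot: [-0.001, 0.154, 0.988, 0.0]
wrist_force: [-0.9, -0.2, 0.4]
opening: -0.001
grasp_force: 0.0
```

```bash
python3 look.py l6 | tail -1
```

```text
[ 5.59172259e-01 -5.37961562e-04  2.04874053e-01] [-0.38790034 -0.54786475 -0.68801798] -0.00534155455213284 0.0
```

View pics/l6.png

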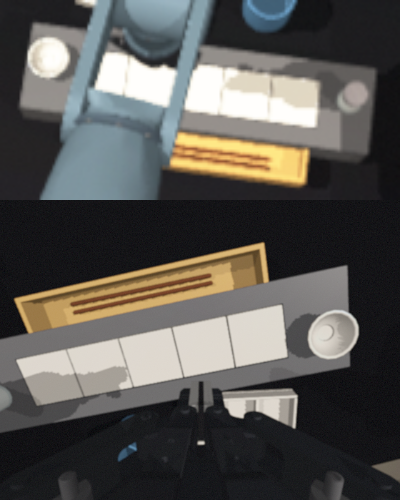

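The drawer is out, the tile is back level, the dish, shaker and the visible parts of the tray and mug look in place, and the hand is clear. Handing in.

```bash
python3 -c "from bench import ctrl; print(ctrl.hand_in())"
```

```text
the job is handed in; nothing more can be done
None
```

Done and handed in: the catch was the tile at y = +72 mm. I pressed it all the way down and the drawer sprang fully out. The hand is clear, and nothing I could see in the last pictures had moved (the board and bento were out of view).

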